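# Open the child-proof tub of descaling tablets

### The job

The kettle is due for descaling: take the child-proof cap off the white tub of tablets (its outer shell only spins idly unless you press it down while turning anticlockwise) and set the cap down, right way up, on the bare worktop beside the tub. Keep the tub standing on the worktop about where it is, never lifting it with the cap, and do not push the other things about.

Things in the scene. Friction and masses are not known exactly. Their poses are not given: they have to be found in the camera images.
- tub: squat white plastic tub with a paper band, 76 mm across, 70 mm up to its sloping shoulder, which meets the 36 mm wide neck at 83 mm; the neck's rim is at 102 mm. Loose, full, 0.44 to 0.72 kg. Origin: centre of its underside; z up. While the cap is still locked, lifting the cap lifts the whole tub (4 N and more)
- cap_center (a point): middle of the two-part cap, on its axis, 103.5 mm above the tub's underside at the start. White ribbed outer shell 54 mm across: lower edge 10 mm below this point, flat top 14.5 mm above. A grey inner cap reaches 4 mm farther down: standing on the worktop, this point is 14 mm up. Cap 0.07 kg. Orientation: the shell's, z up; it says nothing of the inner cap. Grip the shell's sides from above
- cap_top (a point): centre of the shell's flat top with two moulded arrows. Pressed, the shell gives from 3 N on: 1 mm for the seal, 1 mm to its six teeth. If teeth stand on teeth it is solid there: keep pressing and turn, at most 0.8 rad, until it drops 2.5 mm more. Fully down (5 mm in all) takes 12 N; hold 12 to 18 N while turning. Then up to 0.3 rad of play before the teeth catch. Let go, it springs up
- tub_mouth (a point): centre of the neck's rim. Under three lugs on the neck the inner cap is locked. Carried anticlockwise seen from above (about 0.1 Nm) it is clear of them after 0.5 to 0.9 rad and lifts off; at 1.1 to 1.4 rad it meets a stop and the whole tub slips round, harmlessly. To regrasp, turn back 0.1 rad before letting up, or the teeth jump on; the inner cap keeps its turn
- teapot: small steel teapot with spout and side handle, 98 x 170 x 110 mm, stands to the right; leave alone. Origin: centre of its underside
- tin: food tin, 75 mm across, 58 mm high, in front of the teapot; leave alone. Origin: centre of its underside
- spice_jar: small jar with a big screw lid, 46 mm across, 98 mm high, behind the tub on the left; leave alone. Origin: centre of its underside
- soy_bottle: slim sauce bottle, 40 mm across, 145 mm high, behind the tub; leave alone. Origin: centre of its underside
- gherkin_jar: tall jar with a black screw lid, 64 mm across, 165 mm high, farther back on the left; leave alone. Origin: centre of its underside
- foil_box: long low carton, 46 x 205 mm, 62 mm high, on the left; its long side is its y axis; leave alone. Origin: centre of its underside
Mind the look-alikes: they are no part of the job. What is shaped like the part that bears cap_center but red or turquoise is not meant.

How it is judged:
By the outcome, as a careful person would: the job done as asked, in the order asked, and still so for the second after the job is handed in, with the robot touching nothing.
It also fails if it takes over 56 s, if anything falls off the work surface, if the arm or the gripper's body presses on something with over 40 N, if the wrist force passes 120 N, or if a joint passes its speed limit or range.

### The arm

A 6-joint arm with a two-finger parallel gripper is mounted at the origin on a cart in front of the work surface, level with it; the furniture and walls round the work are solid. World frame = base frame: x ahead of the robot, y to its left, z up, the work surface at z = 0. Lengths are in m, angles in rad, forces in N, time in s.
With the tool pointing down it reaches from about 0.225 to 0.875 m from the base axis. Payload 3.4 kg.
Tool frame: the origin (TCP) lies between the finger pads; the fingertips stand 8 mm ahead of it and the grasp point (between the pads) lies 11 mm behind it; z points along the fingers, y is the line along which they close (so a half turn about z gives the same grasp; the last joint's range is limited). The gripper opens to 85 mm and grips with 20 to 120 N. Pads are 22 mm wide; open, the fingers measure 114 mm over their backs; the gripper's body (76 mm by 85 mm) begins 54 mm behind the grasp point. The pads swing forward as they close: fully open they stand 13 mm farther back than shut.
Start: joints at [-1.236, 0.276, 1.505, -0, 1.361, -0.121], TCP at [0.253, -0.516, 0.239] pointing down, gripper open.
Joint ranges: [-2.89, 2.89], [-0.75, 2.08], [0.22, 2.7], [-1.18, 4.32], [0.11, 2.71], [-2.7, 2.7]. Speed limits (rad/s): [2.57, 2.57, 3.14, 3.14, 3.14, 3.14].

### API

Orientations are given as a unit quaternion [w, x, y, z].
In Python, from rig import manip gives the robot as it stands.
- The arm moves only by the tool move_arm, never from a script. Its argument "deltas" is a list that holds one entry, the list of rows, each a list of 5 numbers: the shift along the tool's x, y, z normalised to -1 to 1, where 1 is 80 cm, then the turn about the tool's z normalised to -1 to 1, where 1 is 120 degrees, then the closure, from -1 (fully open) to 1 (shut). In form: [[[tx, ty, tz, twist, grip], ...]]. A call has 1 to 12 rows; each row is the pose to reach, as a shift and turn from the pose commanded when the call began, along the tool's axes at that moment; what a row does not reach only later rows make up. A row lasts 1/10 s, in which the tool goes at most 50 mm and 8.59 degrees, less where a joint would pass 70% of its speed; a pose out of reach is approached as far as the arm can. A call with a number of a shift or a turn outside -1 to 1 is refused whole. A call with a gripper value outside its range is refused whole. The fingers move at their own pace and stop on an object; "squeeze" is the grip in N (left out, the last holds). Time passes only in rows, so rows that repeat a pose let the fingers close. It gives the time, the measured TCP pose, the force, the opening and the grip force at its end, in the units of the state.
- manip.get_state(): the state, without advancing time (a new reading comes with each control period).
- manip.get_image(name): name is "scene" or "top" or "wrist"; returns the picture (480x640x3 uint8, red, green, blue); there is no depth.
- manip.camera_params(name): a dict with "fx", "fy", "cx", "cy" (pixels), "R" (3x3) and "t" (3): a world point X has camera coordinates R X + t; the wrist camera has in their place "tool_from_camera" (4x4, takes a point from camera to tool coordinates, whose origin is the TCP and whose axes are the flange's). Camera axes: x right, y down, z forward; pixel columns grow to the right and rows downward; lengths in m; the calibration is good to about 2 mm. A picture is of the moment at which its call begins: read the wrist's pose just before it. camera_params takes no time and is no camera call.
- manip.sign_off(): hands the job in; it is judged then, once.
The state is a dict: "clock": time; "qpos": joint angles; "qd": joint speeds; "effort": joint torques, N m; "position": TCP position; "ee_rot": TCP orientation; "contact_force": force on the tool from outside, world axes, zero at the start; "moment": the same for the moment, N m; "width": finger opening in m; "gripper_force": force on a finger pad.
Only numpy, scipy, OpenCV 4.12 (cv2) and the standard library are available. Lean on these libraries where they do the work, as an engineer would, in place of code of your own. Each camera call takes 0.05 s, during which the arm holds its last target. There are 200 camera calls.

## Working session

There is one attempt and no reset: what is moved stays moved. The work goes in short steps, Python scripts to look and compute and a tool call to move; the robot and the scene stay as the last step left them, time stands still between calls to the robot, and variables do not carry over. Pictures are saved under pics/ and viewed, at most 10 in all, crops included, and the job is handed in when it is done.

Besides the shell and the picture viewer there is one more tool, called after "Request:" as a command line: name --argument value ..., lists and objects as JSON in quotes. move_arm: Moves the arm, as the interface text tells. Scaled input: -1 to 1 covers 80 cm each way for a shift and 120 degrees each way for a turn. Its arguments: {"type":"object","properties":{"deltas":{"type":"array","items":{"type":"array","items":{"type":"array","items":{"type":"number","minimum":-1,"maximum":1}}}},"squeeze":{"type":"number"}},"required":["deltas"]}

```bash
mkdir -p pics; python3 - <<'E'
from rig import manip
import cv2,numpy as np
s=manip.get_state();print({k:np.round(v,3).tolist() for k,v in s.items()})
ims=[manip.get_image(n)[:,:,::-1] for n in("scene","top")]
for n,i in zip(("scene","top"),ims):cv2.imwrite(f"pics/{n}0.png",i);p=manip.camera_params(n);print(n,{k:np.round(v,4).tolist() for k,v in p.items()})
print(manip.camera_params("wrist"))
E
```

```text
{'clock': 0.0, 'qpos': [-1.236, 0.277, 1.506, -0.0, 1.361, -0.121], 'qd': [0.0, 0.0, 0.001, 0.002, -0.0, -0.002], 'effort': [0.0, -41.677, -24.58, -0.0, 0.011, -0.0], 'position': [0.253, -0.516, 0.238], 'ee_rot': [-0.001, 0.974, 0.226, -0.0], 'contact_force': [-0.035, 0.619, 0.208], 'moment': [-0.025, -0.014, -0.034], 'gripper_force': 0.0, 'width': 0.085}
scene {'fx': 438.5422, 'fy': 438.5422, 'cx': 321.772, 'cy': 240.7779, 'R': [[-0.7379, -0.6748, 0.0117], [-0.2766, 0.2867, -0.9172], [0.6156, -0.6801, -0.3982]], 't': [0.434, 0.232, 0.6307]}
top {'fx': 568.5531, 'fy': 568.5531, 'cx': 316.2136, 'cy': 239.3711, 'R': [[0.0481, -0.9988, 0.0035], [-0.9776, -0.0478, -0.2052], [0.2051, 0.0064, -0.9787]], 't': [0.0395, 0.5557, 1.1695]}
{'fx': 419.5963905186354, 'fy': 419.5963905186354, 'cx': 319.0665253091131, 'cy': 240.51010679829795, 'tool_from_camera': array([[-2.20126252e-03, -9.48346110e-01, -3.17229902e-01,
         8.18655190e-02],
       [ 9.99997252e-01, -1.83174577e-03, -1.46306354e-03,
         1.26981350e-03],
       [ 8.06406088e-04, -3.17232251e-01,  9.48347536e-01,
        -1.33706278e-01],
       [ 0.00000000e+00,  0.00000000e+00,  0.00000000e+00,
         1.00000000e+00]])}
```

View pics/scene0.png

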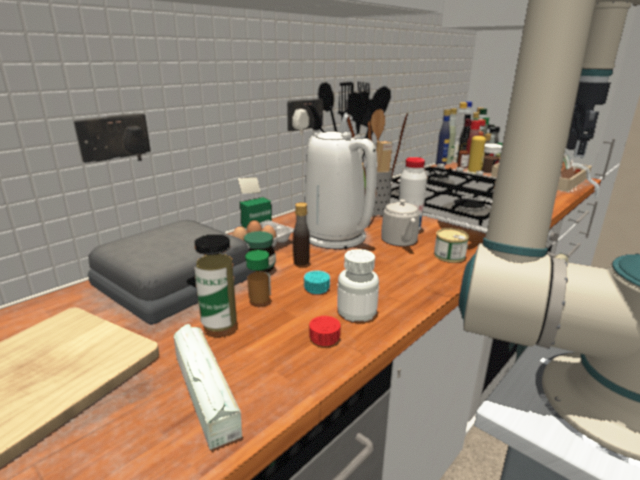

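View pics/top0.png

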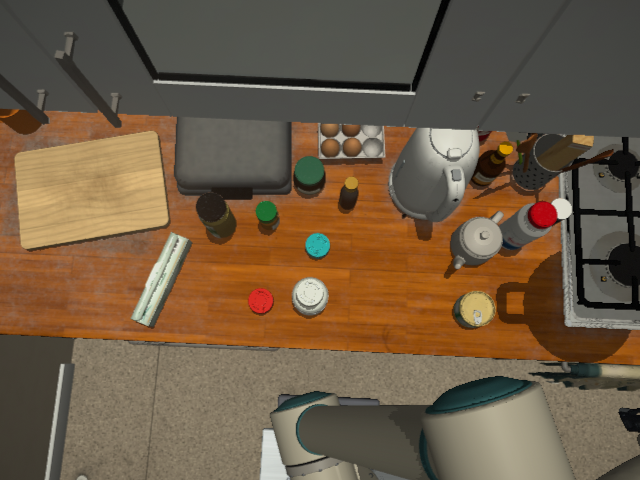

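Candidates (top view): white cap on the tub (311,290); red cap (261,301); turquoise cap (318,246); red-lidded white bottle (543,213); white lid (560,208). The description picks the white one on the squat tub at (311,290). I'll check it in a close crop.

```bash
python3 - <<'E'
import cv2,numpy as np
a=cv2.imread("pics/top0.png")[260:330,240:345];b=cv2.imread("pics/scene0.png")[240:330,300:400]
a=cv2.resize(a,(560,373),interpolation=3)
a=cv2.resize(cv2.imread("pics/top0.png")[265:325,280:340],(400,400),interpolation=3)
b=cv2.resize(cv2.imread("pics/scene0.png")[240:330,315:405],(400,400),interpolation=3)
cv2.imwrite("pics/crop.png",np.hstack([a,b]))
E
cat > h.py <<'E'
from rig import manip
import numpy as np
def ray(n,u,v,z):
    p=manip.camera_params(n);R=np.array(p["R"]);c=-R.T@np.array(p["t"])
    d=R.T@np.array([(u-p["cx"])/p["fx"],(v-p["cy"])/p["fy"],1]);return c+d*(z-c[2])/d[2]
def proj(n,X):
    p=manip.camera_params(n);q=np.array(p["R"])@X+np.array(p["t"]);return q[:2]/q[2]*p["fx"]+[p["cx"],p["cy"]]
E
python3 - <<'E'
from h import *
print(ray("top",311,290,.118),ray("scene",360,254,.118))
for n,u,v,z in [("red",261,299,.024),("turq",318,244,.024)]:print(n,ray("top",u,v,z))
E
```

```text
[0.43599225 0.07142083 0.118     ] [0.43177756 0.06937501 0.118     ]
red [0.42225043 0.17987541 0.024     ]
turq [0.54988795 0.0621113  0.024     ]
```

View pics/crop.png

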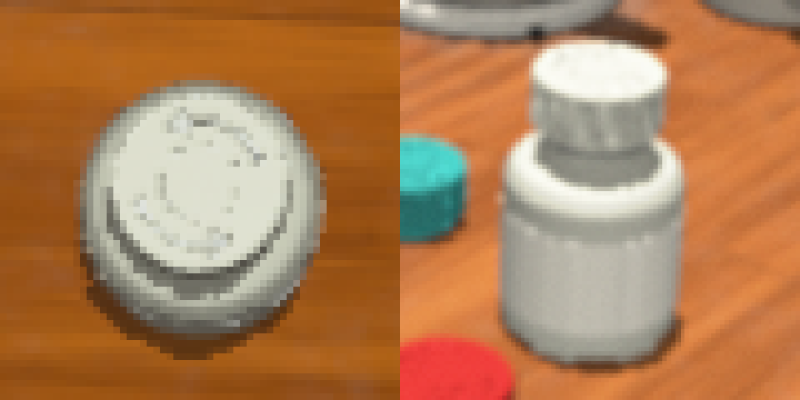

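The crop shows a white cap with two moulded arrows on top, its centre near top (310,292.3) and scene (359.8,256.4). The ribbed white shell sits on a squat banded tub, so it's the right one.

```bash
cat >> h.py <<'E'
from scipy.spatial.transform import Rotation as Ro
def pose():
    s=manip.get_state();return np.array(s["position"]),Ro.from_quat(np.roll(s["ee_rot"],-1)),s
def rows(X):
    p,R,s=pose();d=R.inv().apply(np.array(X)-p);print("tool shift m",d.round(4),"norm",(d/.8).round(4));return d
E
python3 - <<'E'
from h import *
print(ray("top",310,292.3,.118),ray("scene",359.8,256.4,.118))
rows([.43,.071,.25])
E
```

```text
[0.43126307 0.07319677 0.118     ] [0.42575242 0.07771139 0.118     ]
tool shift m [ 0.4173 -0.449  -0.0106] norm [ 0.5216 -0.5612 -0.0133]
```

Request:
move_arm --deltas '[[[0.522,-0.561,-0.013,0,-1],[0.522,-0.561,-0.013,0,-1],[0.522,-0.561,-0.013,0,-1],[0.522,-0.561,-0.013,0,-1],[0.522,-0.561,-0.013,0,-1],[0.522,-0.561,-0.013,0,-1],[0.522,-0.561,-0.013,0,-1],[0.522,-0.561,-0.013,0,-1],[0.522,-0.561,-0.013,0,-1],[0.522,-0.561,-0.013,0,-1],[0.522,-0.561,-0.013,0,-1],[0.522,-0.561,-0.013,0,-1]]]' --squeeze 80

```text
clock: 1.3
position: [0.4266, 0.06, 0.2495]
ee_rot: [0.0, 0.974, 0.226, 0.0]
contact_force: [1.5, -1.1, 0.5]
width: 0.0851
gripper_force: 0.0
```

```bash
python3 - <<'E'
from h import *
rows([.43,.072,.25]);p,R,s=pose();print(s["clock"],p,s["qpos"])
E
```

```text
tool shift m [ 0.0083 -0.0093 -0.0005] norm [ 0.0104 -0.0116 -0.0007]
1.3 [0.4266295  0.06001885 0.24945345] [-2.17208372e-02  4.90241229e-02  1.76436976e+00 -3.73619686e-04
  1.32789661e+00  1.09306919e+00]
```

Request:
move_arm --deltas '[[[0,0,0,0,-1],[0,0,0,0,-1],[0,0,0,0,-1],[0,0,0,0,-1]]]'

```text
clock: 1.7
position: [0.4264, 0.0564, 0.2493]
ee_rot: [0.0, 0.974, 0.225, -0.0]
contact_force: [0.2, 0.2, -0.6]
width: 0.0856
gripper_force: 0.0
```

```bash
python3 - <<'E'
from h import *
import cv2
p,R,s=pose();print(p,s["contact_force"],s["moment"],s["qpos"])
i=manip.get_image("wrist")[:,:,::-1];cv2.imwrite("pics/w1.png",i)
E
```

```text
[0.42636561 0.05643492 0.249307  ] [ 0.15442812  0.18410423 -0.58924386] [0.02025339 0.05852952 0.01926605] [-2.99716333e-02  4.84168154e-02  1.76539599e+00 -6.16828649e-04
  1.32830079e+00  1.08774839e+00]
```

View pics/w1.png

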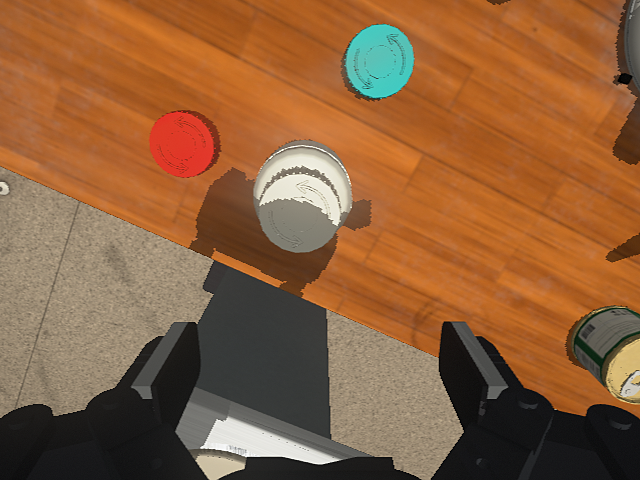

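Wrist view: the cap's top face (half in the gripper's shadow) is centred near (299,212), on the tub at (302,190). Turquoise is at (379,62) and red at (184,144), both well clear.

```bash
cat >> h.py <<'E'
def wray(u,v,z,p,R):
    c=manip.camera_params("wrist");T=c["tool_from_camera"]
    d=R.apply(T[:3,:3]@np.array([(u-c["cx"])/c["fx"],(v-c["cy"])/c["fy"],1]));o=p+R.apply(T[:3,3]);return o+d*(z-o[2])/d[2]
E
python3 - <<'E'
from h import *
p,R,s=pose()
for u,v in[(299,212),(258,212),(341,212),(299,252)]:print(wray(u,v,.118,p,R))
rows([.431,.073,.25])
E
```

```text
[0.4325696  0.07291222 0.118     ]
[0.42093087 0.09695165 0.118     ]
[0.44449078 0.04828938 0.118     ]
[0.40742277 0.06121018 0.118     ]
tool shift m [ 0.0114 -0.0129 -0.0006] norm [ 0.0142 -0.0161 -0.0008]
```

Request:
move_arm --deltas '[[[0.0151,-0.016,0,0,-1],[0.0151,-0.016,0.04,0,-1],[0.0151,-0.016,0.08,0,-1],[0.0151,-0.016,0.12,0,-1],[0.0151,-0.016,0.15,0,-1],[0.0151,-0.016,0.17,0,-1],[0.0151,-0.016,0.1865,0,-1],[0.0151,-0.016,0.1865,0,-1],[0.0151,-0.016,0.1865,0,-1],[0.0151,-0.016,0.1865,0,-1]]]'

```text
clock: 2.75
position: [0.4327, 0.0742, 0.1011]
ee_rot: [0.0, 0.974, 0.225, 0.001]
contact_force: [0.3, 0.6, 0.6]
width: 0.0856
gripper_force: 0.0
```

```bash
python3 - <<'E'
from h import *
import cv2
p,R,s=pose();print(p,s["contact_force"])
a=manip.get_image("wrist")[:,:,::-1];cv2.imwrite("pics/w2.png",a)
E
```

```text
[0.43271767 0.0741544  0.10109382] [0.3171208  0.58509904 0.58351552]
```

View pics/w2.png

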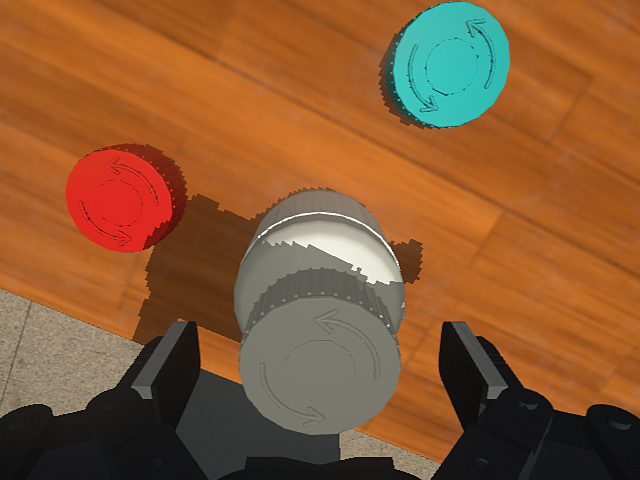

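The cap face is centred at (320,365), midway between the fingers (200 and 441). I'll close on it.

Request:
move_arm --deltas '[[[0,0,0,0,0.3],[0,0,0,0,0.6],[0,0,0,0,1],[0,0,0,0,1],[0,0,0,0,1],[0,0,0,0,1],[0,0,0,0,1],[0,0,0,0,1]]]' --squeeze 80

```text
clock: 3.6
position: [0.4323, 0.0746, 0.1004]
ee_rot: [0.0, 0.974, 0.226, 0.0]
contact_force: [0.6, -1.1, 4.6]
width: 0.0521
gripper_force: 82.6
```

```bash
python3 - <<'E'
from h import *
p,R,s=pose();print(p,s["contact_force"],s["moment"])
T=Ro.from_quat([.974,.2255,0,0])
print(wray(320,365,.118,np.array([.43272,.07415,.1011]),T))
E
```

```text
[0.43228607 0.07464753 0.10041064] [ 0.58083931 -1.14189361  4.55293858] [-0.11335987 -0.02909649 -0.03065829]
[0.43330326 0.07299086 0.118     ]
```

Request:
move_arm --deltas '[[[0,0,0.0013,0,1],[0,0,0.0025,0,1],[0,0,0.0025,0,1]]]'

```text
clock: 3.9
position: [0.4323, 0.0747, 0.099]
ee_rot: [0.0, 0.974, 0.226, 0.0]
contact_force: [-1.4, -0.9, 9.4]
width: 0.0517
gripper_force: 83.6
```

Request:
move_arm --deltas '[[[0,0,0.0013,0,1],[0,0,0.0025,0,1],[0,0,0.0025,0,1]]]'

```text
clock: 4.2
position: [0.4325, 0.0747, 0.0988]
ee_rot: [0.0, 0.974, 0.226, 0.001]
contact_force: [-5.1, -1.5, 26.5]
width: 0.0518
gripper_force: 85.4
```

Solid, so teeth are on teeth. I'll back off about 1 mm and turn anticlockwise.

Request:
move_arm --deltas '[[[0,0,-0.0011,0,1],[0,0,-0.0011,-0.03,1],[0,0,-0.0011,-0.06,1],[0,0,-0.0011,-0.09,1],[0,0,-0.0011,-0.12,1]]]'

```text
clock: 4.7
position: [0.4321, 0.0751, 0.0989]
ee_rot: [-0.0, 0.938, 0.347, 0.001]
contact_force: [-5.1, 0.4, 19.5]
width: 0.0521
gripper_force: 84.5
```

Request:
move_arm --deltas '[[[0,0,-0.0003,-0.03,1],[0,0,-0.0003,-0.06,1],[0,0,-0.0003,-0.09,1]]]'

```text
clock: 5.0
position: [0.4317, 0.0755, 0.0987]
ee_rot: [-0.001, 0.901, 0.434, 0.0]
contact_force: [-3.1, 2.1, 16.1]
width: 0.0519
gripper_force: 84.0
```

Request:
move_arm --deltas '[[[0,0,0,-0.03,1],[0,0,0,-0.06,1],[0,0,0,-0.09,1]]]'

```text
clock: 5.3
position: [0.4312, 0.0757, 0.0977]
ee_rot: [-0.001, 0.856, 0.517, 0.0]
contact_force: [-1.2, 1.2, 8.3]
width: 0.0515
gripper_force: 83.2
```

```bash
python3 - <<'E'
from h import *
p,R,s=pose();print(s["moment"],s["qpos"][5])
E
```

```text
[ 0.38479027  0.34906667 -0.05142025] 0.4965162755415707
```

It dropped in. Now I'll press fully down.

Request:
move_arm --deltas '[[[0,0,0.0012,0,1],[0,0,0.0022,0,1],[0,0,0.0022,0,1]]]'

```text
clock: 5.6
position: [0.4313, 0.0757, 0.0966]
ee_rot: [-0.001, 0.857, 0.516, 0.0]
contact_force: [-2.4, 2.2, 15.5]
width: 0.0519
gripper_force: 84.1
```

Request:
move_arm --deltas '[[[0,0,0.0002,-0.05,1],[0,0,0.0002,-0.1,1],[0,0,0.0002,-0.15,1],[0,0,0.0002,-0.15,1]]]'

```text
clock: 6.0
position: [0.4311, 0.0757, 0.0965]
ee_rot: [-0.001, 0.765, 0.644, 0.0]
contact_force: [-3.4, 3.0, 16.1]
width: 0.0519
gripper_force: 84.0
```

```bash
python3 - <<'E'
from h import *
p,R,s=pose();print(s["moment"],s["qpos"][5])
E
```

```text
[ 0.30161595  0.70848103 -0.11157656] 0.1835076004308754
```

Torque is about 0.11 Nm, so the inner cap is being carried round. I'll continue.

Request:
move_arm --deltas '[[[0,0,0,-0.05,1],[0,0,0,-0.1,1],[0,0,0,-0.15,1],[0,0,0,-0.2,1],[0,0,0,-0.2,1]]]'

```text
clock: 6.5
position: [0.4314, 0.0758, 0.0966]
ee_rot: [-0.001, 0.615, 0.789, 0.001]
contact_force: [-3.9, 2.4, 15.4]
width: 0.052
gripper_force: 84.0
```

```bash
python3 - <<'E'
from h import *
p,R,s=pose();print(s["moment"],s["qpos"][5])
E
```

```text
[ 0.36077022  0.63402265 -0.12301819] -0.2352708353363329
```

Request:
move_arm --deltas '[[[0,0,0,-0.05,1],[0,0,0,-0.1,1],[0,0,0,-0.15,1],[0,0,0,-0.2,1],[0,0,0,-0.24,1],[0,0,0,-0.24,1]]]'

```text
clock: 7.1
position: [0.4302, 0.0756, 0.0965]
ee_rot: [-0.002, 0.399, 0.917, 0.0]
contact_force: [-5.7, 1.9, 17.6]
width: 0.0518
gripper_force: 84.3
```

```bash
python3 - <<'E'
from h import *
p,R,s=pose();print(s["moment"],s["qpos"][5])
E
```

```text
[ 0.26764591  0.97146116 -0.17601754] -0.7374670870815558
```

Likely at or near the stop. I'll turn back slightly, then ease up and watch the force.

Request:
move_arm --deltas '[[[0,0,0,0.05,1],[0,0,-0.004,0.05,1],[0,0,-0.008,0.05,1],[0,0,-0.011,0.05,1],[0,0,-0.011,0.05,1]]]'

```text
clock: 7.6
position: [0.4308, 0.0748, 0.1038]
ee_rot: [-0.001, 0.447, 0.895, -0.001]
contact_force: [-3.4, 0.5, 0.1]
width: 0.0519
gripper_force: 83.5
```

Request:
move_arm --deltas '[[[0,0,-0.003,0,1],[0,0,-0.006,0,1],[0,0,-0.006,0,1]]]'

```text
clock: 7.9
position: [0.4321, 0.0747, 0.1092]
ee_rot: [0.0, 0.447, 0.895, 0.0]
contact_force: [-1.5, -0.8, -0.1]
width: 0.0521
gripper_force: 83.5
```

No pull, so the cap is free. Lift clear and look.

Request:
move_arm --deltas '[[[0,0,-0.02,0,1],[0,0,-0.05,0,1],[0,0,-0.09,0,1],[0,0,-0.12,0,1],[0,0,-0.12,0,1],[0,0,-0.12,0,1]]]'

```text
clock: 8.5
position: [0.4325, 0.0746, 0.2053]
ee_rot: [0.001, 0.447, 0.895, 0.0]
contact_force: [-0.4, -0.0, -0.4]
width: 0.052
gripper_force: 83.7
```

```bash
python3 - <<'E'
from h import *
import cv2
p,R,s=pose();print(p,R.as_matrix()[:,0],s["contact_force"],s["qpos"])
for n in("scene","top"):cv2.imwrite(f"pics/{n}1.png",manip.get_image(n)[:,:,::-1])
a=cv2.resize(cv2.imread("pics/scene1.png")[150:370,270:490],(400,400));b=cv2.resize(cv2.imread("pics/top1.png")[200:360,240:400],(400,400))
cv2.imwrite("pics/c1.png",np.hstack([a,b]))
E
```

```text
[0.43254069 0.07462371 0.20529076] [-0.60057659  0.79956599 -0.00140943] [-0.3651308  -0.02204854 -0.39536198] [ 1.22502355e-02  9.27053862e-02  1.83042306e+00 -2.40726864e-04
  1.21638670e+00 -6.31890332e-01]
```

View pics/c1.png

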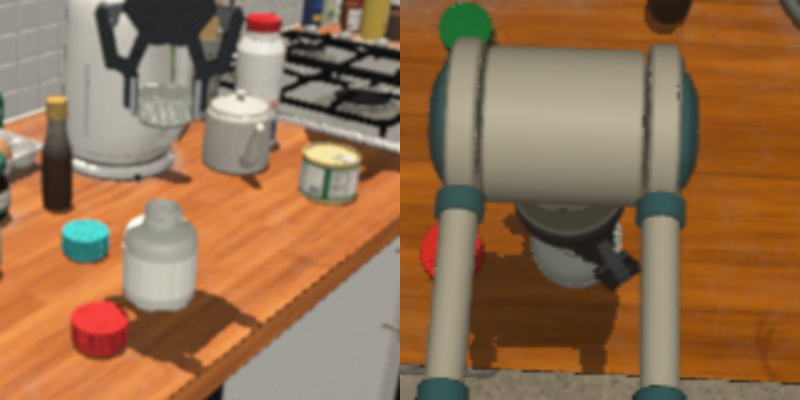

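The tub stands open where it was, with the cap held level in the gripper. I'll set it down on the bare wood to the right, near (0.45, -0.055).

Request:
move_arm --deltas '[[[-0.0476,-0.0266,0,0,1],[-0.0951,-0.0531,0,0,1],[-0.1427,-0.0797,0,0,1],[-0.1427,-0.0797,0.04,0,1],[-0.1427,-0.0797,0.08,0,1],[-0.1427,-0.0797,0.12,0,1],[-0.1427,-0.0797,0.16,0,1],[-0.1427,-0.0797,0.2,0,1],[-0.1427,-0.0797,0.225,0,1],[-0.1427,-0.0797,0.225,0,1],[-0.1427,-0.0797,0.225,0,1]]]'

```text
clock: 9.7
position: [0.449, -0.0547, 0.0244]
ee_rot: [-0.001, 0.447, 0.895, -0.0]
contact_force: [0.3, 0.5, 0.1]
width: 0.052
gripper_force: 83.8
```

Request:
move_arm --deltas '[[[0,0,0.005,0,1],[0,0,0.009,0,1],[0,0,0.012,0,1],[0,0,0.0135,0,1],[0,0,0.0135,0,1]]]'

```text
clock: 10.2
position: [0.4495, -0.0549, 0.0144]
ee_rot: [0.0, 0.447, 0.895, -0.0]
contact_force: [0.6, 0.3, -0.4]
width: 0.0522
gripper_force: 83.8
```

Request:
move_arm --deltas '[[[0,0,0.0013,0,1],[0,0,0.0025,0,1],[0,0,0.0025,0,1]]]'

```text
clock: 10.5
position: [0.4495, -0.0549, 0.0122]
ee_rot: [-0.0, 0.447, 0.895, -0.0]
contact_force: [-0.4, 0.4, -0.2]
width: 0.0523
gripper_force: 83.8
```

Request:
move_arm --deltas '[[[0,0,0.0008,0,1],[0,0,0.0016,0,1],[0,0,0.0016,0,1]]]'

```text
clock: 10.8
position: [0.4496, -0.0549, 0.0112]
ee_rot: [0.0, 0.447, 0.895, -0.0]
contact_force: [-1.1, 0.4, 3.7]
width: 0.0522
gripper_force: 84.1
```

Contact at 3.7 N. Release and retreat.

Request:
move_arm --deltas '[[[0,0,0,0,0.2],[0,0,0,0,0],[0,0,0,0,-0.5],[0,0,0,0,-1],[0,0,0,0,-1],[0,0,0,0,-1],[0,0,0,0,-1],[0,0,-0.03,0,-1],[0,0,-0.08,0,-1],[0,0,-0.14,0,-1],[0,0,-0.2,0,-1],[0,0,-0.2,0,-1]]]'

```text
clock: 12.0
position: [0.4539, -0.056, 0.1773]
ee_rot: [0.007, 0.447, 0.895, 0.001]
contact_force: [0.9, 0.2, 0.6]
width: 0.0856
gripper_force: 0.0
```

Request:
move_arm --deltas '[[[-0.05,-0.05,-0.05,0,-1],[-0.1,-0.1,-0.05,0,-1],[-0.15,-0.15,-0.05,0,-1],[-0.2,-0.2,-0.05,0,-1],[-0.2,-0.2,-0.05,0,-1],[-0.2,-0.2,-0.05,0,-1],[-0.2,-0.2,-0.05,0,-1],[-0.2,-0.2,-0.05,0,-1]]]'

```text
clock: 12.8
position: [0.4174, -0.2776, 0.2104]
ee_rot: [-0.001, 0.447, 0.895, 0.001]
contact_force: [-0.1, 0.0, 0.7]
width: 0.0854
gripper_force: 0.0
```

```bash
python3 - <<'E'
from h import *
import cv2
p,R,s=pose();print(p,s["contact_force"],s["clock"])
for n in("scene","top"):cv2.imwrite(f"pics/{n}2.png",manip.get_image(n)[:,:,::-1])
a=cv2.resize(cv2.imread("pics/scene2.png")[190:370,270:450],(400,400));b=cv2.resize(cv2.imread("pics/top2.png")[160:360,230:430],(400,400))
cv2.imwrite("pics/c2.png",np.hstack([a,b]))
E
```

```text
[ 0.4173967  -0.27756966  0.21042247] [-0.10080853  0.0188816   0.67380563] 12.8
```

View pics/c2.png

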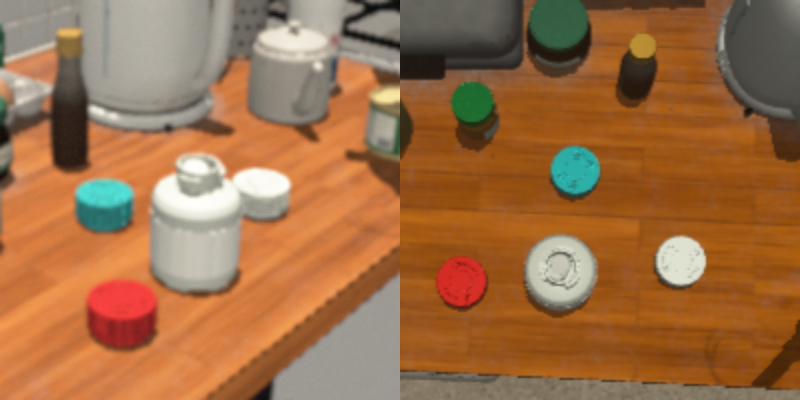

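The cap stands right way up on bare wood (crop 680,261). The open tub is in its place (crop 561,271), and the other things look unmoved.

```bash
python3 -c "
from rig import manip
print(manip.sign_off())"
```

```text
the job is handed in; nothing more can be done
None
```

The cap is off and stands right way up on the bare worktop to the right of the tub; the open tub stands where it was, nothing else was moved, and I handed the job in at about 13 s.

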